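# Swing out the spice leaf, lock it and load the tins

### The job

Set up the pine swing-out leaf for cooking: turn its winged latch fully open, push the leaf around its pivot pin until it meets its stop, and turn the latch back until it is fully locked. Stand every small steel spice tin upright on the locked leaf, and leave the other kitchen things where they are.

Things in the scene. Friction and masses are not known exactly. Their poses are not given: they have to be found in the camera images.
- leaf_pivot (a point): On the axis of the fixed pivot pin, level with the top face of the swing-out leaf (34 mm above the table); turns with the leaf. x points along the leaf from the pin to its free end, z up. The leaf is a flat pine board, underside 16 mm above the table, y from -50 to +50 mm, x from 10 to 265 mm. The pin's steel head, 18 mm across, stands 6 mm above the board.
- leaf (a joint): Heading of the leaf, rad: 0 = tucked away at the back, grows counter-clockwise seen from above, 1.0 = out at its firm stop. Light friction (1 to 2 N at the free end); stays where left. Push it out on its far long edge (y = -50 mm), which is free. With the latch locked its steel tooth meets the latch tongue about 0.55 rad from home; forcing it on takes over 20 N.
- wing_mid (a point): Centre of the latch's butterfly wings, on its upright axis, 58 mm above the table; turns with them. x runs along the wings, y across, z up. Steel wings 68 mm long, 9 mm thick, 45 to 71 mm above the table. The pine panel beside them is 58 mm high, its face 42 mm from the axis: the tips pass it with 8 mm to spare, and fingers opened wide across the locked wings would hit it.
- wing (a joint): Angle of the winged latch, rad: 0 = locked (the 50 mm tongue under the wings points at the pivot pin, wings within 20 degrees of parallel to the panel), grows counter-clockwise seen from above, 1.5 = fully open at its stop. Light friction (0.08 N m); stays where left. With the leaf out the tongue lies behind its tooth; part way, the two meet and it turns hard.
- mount: Fixed pine base of leaf and latch. Origin on the table under the pivot pin; at heading 0 the leaf points along its +y. Latch axis at x = 30, y = -85 mm. Upright panel between x = 72 and 88 mm, y from -147 to 3 mm. Base board 12 mm thick, x from -30 to 88, y from -147 to 3 mm.
- tin1: Small plain steel spice tin with a lid, a squat cylinder of 42 mm diameter (43 mm at the lid), 30 mm high, about 0.12 kg, standing upright on the table. Origin at the centre of its underside, z up along the tin. Three or four of the five are there in a run.
- tin2: Small plain steel spice tin with a lid, a squat cylinder of 42 mm diameter (43 mm at the lid), 30 mm high, about 0.12 kg, standing upright on the table. Origin at the centre of its underside, z up along the tin. Three or four of the five are there in a run.
- tin3: Small plain steel spice tin with a lid, a squat cylinder of 42 mm diameter (43 mm at the lid), 30 mm high, about 0.12 kg, standing upright on the table. Origin at the centre of its underside, z up along the tin. Three or four of the five are there in a run.
- tin4: Small plain steel spice tin with a lid, a squat cylinder of 42 mm diameter (43 mm at the lid), 30 mm high, about 0.12 kg, standing upright on the table. Origin at the centre of its underside, z up along the tin. Three or four of the five are there in a run.
- tin5: Small plain steel spice tin with a lid, a squat cylinder of 42 mm diameter (43 mm at the lid), 30 mm high, about 0.12 kg, standing upright on the table. Origin at the centre of its underside, z up along the tin. Three or four of the five are there in a run.
- teacup: White ceramic teacup, 76 mm across, 62 mm high, handle on its +y side reaching some 65 mm from the centre; origin under its centre. Leave alone.
- measuring_cup: Pink plastic measuring cup, 68 mm across, 62 mm high, flat handle reaching 86 mm to its -y; origin under its centre. Leave alone.
- glass_jar: Closed glass jar, 72 mm across, 100 mm high; origin under its centre. Leave alone.
- saucepan_lid: Aluminium saucepan lid lying flat, 170 mm across, black knob up to 42 mm high; origin under its centre. Leave alone.
- katori: Small steel bowl, 90 mm across, 40 mm high; origin under its centre. Leave alone.

How it is judged (in metres and radians):
On the way, in this order (a step that is already met when the one before it is completed fails the run):
1. the winged latch is turned open (past 1.2 rad) (value of joint wing above 1.2 rad), for 0.2 s.
2. the leaf is swung out to its stop (past 0.9 rad) (value of joint leaf above 0.9 rad), for 0.2 s.
3. the latch is locked again (below 0.2 rad) with the leaf out (value of joint wing below 0.2 rad and value of joint leaf above 0.9 rad), for 0.2 s.
At the end, for the whole second after the job is handed in: Leaf out (above 0.9 rad), latch locked (below 0.2 rad), every tin present upright (within 0.12 rad) and still on the leaf, its centre over the board (within 47 mm of the middle line, 0 to 262 mm from the pin), its foot within 6 mm of the board's top (all of step 3 and x of tin1 in the frame of leaf_pivot between 0 and 0.262 m and y of tin1 in the frame of leaf_pivot between -0.047 and 0.047 m and z of tin1 in the frame of leaf_pivot between -0.006 and 0.006 m and angle between each of tin1, tin2, tin3, tin4, tin5's own z axis and vertical below 0.12 rad and linear speed of each of tin1, tin2, tin3, tin4, tin5 below 0.03 m/s and x of tin2 in the frame of leaf_pivot between 0 and 0.262 m and y of tin2 in the frame of leaf_pivot between -0.047 and 0.047 m and z of tin2 in the frame of leaf_pivot between -0.006 and 0.006 m and x of tin3 in the frame of leaf_pivot between 0 and 0.262 m and y of tin3 in the frame of leaf_pivot between -0.047 and 0.047 m and z of tin3 in the frame of leaf_pivot between -0.006 and 0.006 m and x of tin4 in the frame of leaf_pivot between 0 and 0.262 m and y of tin4 in the frame of leaf_pivot between -0.047 and 0.047 m and z of tin4 in the frame of leaf_pivot between -0.006 and 0.006 m and x of tin5 in the frame of leaf_pivot between 0 and 0.262 m and y of tin5 in the frame of leaf_pivot between -0.047 and 0.047 m and z of tin5 in the frame of leaf_pivot between -0.006 and 0.006 m); the robot touches nothing.
It fails at once if another kitchen thing pushed more than 30 mm from its place or tipped over (distance of any of teacup, measuring_cup, glass_jar, saucepan_lid, katori from where it was at the start of the episode above 0.03 m or angle between any of teacup, measuring_cup, glass_jar, saucepan_lid, katori's own z axis and vertical above 0.5 rad).
Of tin1, tin2, tin3, tin4, tin5 only 3 to 4 are there at a start; the rules pass over those that are not, and their reading is None.
At some moment in a run one of tin1, tin2, tin3, tin4, tin5 may be knocked a few centimetres aside while the robot is not near it.
It also fails if it takes over 210 s, if anything falls off the work surface, if the arm or the gripper's body presses on something with over 40 N, if the wrist force passes 120 N, or if a joint passes its speed limit or range.

### The arm

A 6-joint arm with a two-finger parallel gripper is mounted at the origin on the work surface. World frame = base frame: x ahead of the robot, y to its left, z up, the work surface at z = 0. Lengths are in mm, angles in rad, forces in N, time in s.
With the tool pointing down it reaches from about 300 to 775 mm from the base axis. Payload 14.6 kg.
Tool frame: the origin (TCP) lies on the front face of the gripper's body, between the roots of the fingers; the fingertips stand 97 mm ahead of it and the grasp point (between the pads) lies 78 mm ahead of it; z points along the fingers, y is the line along which they close (so a half turn about z gives the same grasp; the last joint's range is limited). The gripper opens to 94 mm and grips with 3 to 60 N. Pads are 16 mm wide; open, the fingers measure 119 mm over their backs; the gripper's body (75 mm by 177 mm) begins 78 mm behind the grasp point.
Start: joints at [1.114, 0.3, 1.521, -0, 1.321, -0.067], TCP at [208.999, 508.733, 302.646] pointing down, gripper open.
Joint ranges: [-3.03, 3.03], [-0.79, 2.21], [0.23, 2.52], [-1.04, 4.18], [0, 3.07], [-2.55, 2.55]. Speed limits (rad/s): [2.22, 2.22, 2.57, 3.14, 3.14, 3.14].

### API

Orientations are given as [roll, pitch, yaw] about the fixed x, y, z axes, in that order (R = Rz(yaw) Ry(pitch) Rx(roll)).
In Python, from cell import * gives the robot as it stands.
- The arm moves only by the tool carry_out, never from a script. Its arguments are lists of equal length, an entry for each row: "slide": the shift along the world's x, y, z scaled (see below), a list of three; "dr": the turn, a rotation vector about the world's x, y, z scaled (see below), a list of three; "gripper": the opening in per cent of the stroke, from 0 (shut) to 100 (fully open). A call has 1 to 10 rows; each row is the pose to reach, as a shift and turn from the pose commanded when the call began, turning the shorter way round; what a row does not reach only later rows make up. The controller multiplies each number of a shift by 0.25 m and each number of a turn by 360 degrees. A row lasts 1/12 s, in which the tool goes at most 41.7 mm and 7.16 degrees, less where a joint would pass 70% of its speed; a pose out of reach is approached as far as the arm can. A call with a number of a shift or a turn outside -1 to 1 is refused whole. A call with a gripper value outside its range is refused whole. The fingers move at their own pace and stop on an object; "newtons" is the grip in N (left out, the last holds). Time passes only in rows, so rows that repeat a pose let the fingers close. It gives the time, the measured TCP pose, the force, the opening and the grip force at its end, in the units of the state.
- read_state(): the state, without advancing time (a new reading comes with each control period).
- camera(name): name is "scene" or "top" or "wrist"; returns the picture (400x640x3 uint8, red, green, blue); there is no depth.
- camera_model(name): a dict with "vfov" (degrees; the focal length in pixels is half the picture's height over the tangent of half this angle, whatever the lens; pixels are square), "cx", "cy" (the principal point, pixels), "R" (3x3) and "t" (3): a world point X has camera coordinates R X + t. Camera axes: x right, y down, z forward; pixel columns grow to the right and rows downward; lengths in mm; the calibration is good to about 2 mm. The wrist camera is an equidistant fisheye: a pixel r from the principal point sees the ray r / f radians off the axis. A picture is of the moment at which its call begins: read the wrist's pose just before it. camera_model takes no time and is no camera call; for the wrist camera it gives the pose at the moment of the call.
- sign_off(): hands the job in; it is judged then, once.
The state is a dict: "clock": time; "joints": joint angles; "qd": joint speeds; "effort": joint torques, N m; "eef_pos": TCP position; "eef_rot": TCP orientation; "wrist_force": force on the tool from outside, world axes, zero at the start; "moment": the same for the moment, N m; "finger_gap": finger opening in mm; "finger_force": force on a finger pad.
Only numpy, scipy, OpenCV 4.12 (cv2) and the standard library are available. Lean on these libraries where they do the work, as an engineer would, in place of code of your own. Each camera call takes 0.05 s, during which the arm holds its last target. There are 200 camera calls.

## Working session

There is one attempt and no reset: what is moved stays moved. The work goes in short steps, Python scripts to look and compute and a tool call to move; the robot and the scene stay as the last step left them, time stands still between calls to the robot, and variables do not carry over. Pictures are saved under pics/ and viewed, at most 14 in all, crops included, and the job is handed in when it is done.

Besides the shell and the picture viewer there is one more tool, called after "Request:" by a JSON object that holds its "fn" and its "kwargs". carry_out: Moves the arm, as the interface text tells. Its arguments: {"type":"object","properties":{"slide":{"type":"array","items":{"type":"array","items":{"type":"number","minimum":-1,"maximum":1}}},"dr":{"type":"array","items":{"type":"array","items":{"type":"number","minimum":-1,"maximum":1}}},"gripper":{"type":"array","items":{"type":"number"}},"newtons":{"type":"number"}},"required":["slide","dr","gripper"]}

```bash
mkdir -p pics
python3 - <<'E'
from cell import *
import cv2
for n in("scene","top"):
    im=camera(n);cv2.imwrite(f"pics/{n}0.png",im[:,:,::-1]);m=camera_model(n);print(n,m)
print(read_state())
E
```

```text
scene {'vfov': 53.42282878926011, 'cx': 325.0586386359525, 'cy': 203.4838641771457, 'R': array([[-0.7776995 ,  0.62862729, -0.00334813],
       [ 0.4000062 ,  0.49074066, -0.77405985],
       [-0.48495208, -0.60332523, -0.63310358]]), 't': array([ 426.78808927, -170.11103461, 1402.71036593])}
top {'vfov': 47.042536237898524, 'cx': 325.05635600358625, 'cy': 196.65943135033908, 'R': array([[ 0.00282851, -0.99979342,  0.02012771],
       [-0.98167957, -0.00661087, -0.19042456],
       [ 0.19051828, -0.01922035, -0.98149547]]), 't': array([ -22.18713845,  548.35090633, 1225.53581656])}
{'clock': 0.1, 'joints': array([ 1.11437724e+00,  3.00410819e-01,  1.52151949e+00, -1.15440044e-05,
        1.32067433e+00, -6.66011317e-02]), 'qd': array([ 0.0005535 ,  0.0004579 , -0.00217552,  0.0007037 , -0.00122238,
       -0.00095756]), 'effort': array([ 2.76615159e-03, -5.32648158e+01, -3.53280330e+01,  7.09831389e-02,
        2.35075923e-02, -1.03537241e-04]), 'eef_pos': array([208.95809018, 508.61779265, 302.14539431]), 'eef_rot': array([-3.14058217e+00, -5.61922625e-05,  2.75177753e+00]), 'wrist_force': array([-0.40344727, -1.16702214, -0.06914688]), 'moment': array([-0.01449894,  0.01713658,  0.01601513]), 'finger_force': 0.0, 'finger_gap': 94.0843399977305}
```

View pics/top0.png

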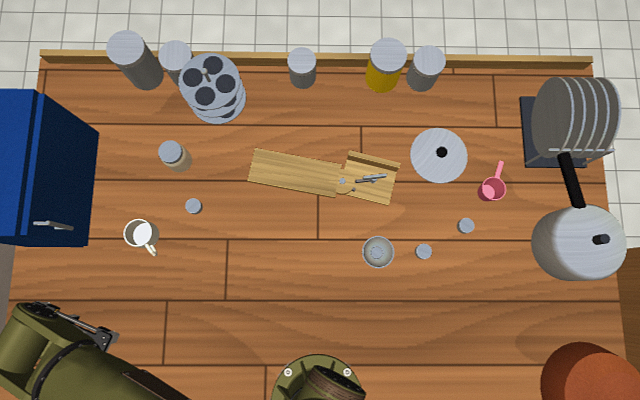

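View pics/scene0.png

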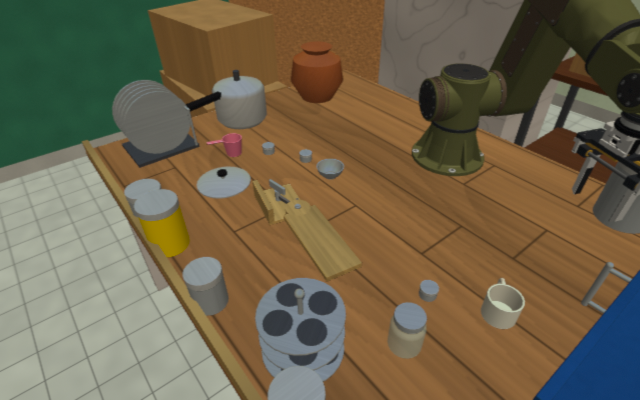

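The top view shows three tins at (193,206), (424,251) and (466,226). The leaf runs from (342,182) to (250,165), and the latch is at about (372,179). Next I'll enlarge the mount.

```bash
cat > h.py <<'E'
from cell import *
import cv2, numpy as np
def px(n,u,v,z,m=None):
    m=m or camera_model(n); f=200/np.tan(np.radians(m['vfov']/2))
    a=(u-m['cx'])/f; b=(v-m['cy'])/f
    if n=='wrist':
        r=np.hypot(a,b); s=np.sinc(r/np.pi); d=np.array([a*1,b*1,0]); 
        d=np.array([a*s,b*s,np.cos(r)])
    else: d=np.array([a,b,1.])
    R=np.array(m['R']);t=np.array(m['t']); C=-R.T@t; w=R.T@d
    return C+w*(z-C[2])/w[2]
def proj(n,X,m=None):
    m=m or camera_model(n); f=200/np.tan(np.radians(m['vfov']/2))
    c=np.array(m['R'])@np.array(X,float)+np.array(m['t'])
    if n=='wrist':
        h=np.hypot(c[0],c[1]); th=np.arctan2(h,c[2]); return np.array([m['cx']+f*th*c[0]/h,m['cy']+f*th*c[1]/h])
    return np.array([m['cx']+f*c[0]/c[2],m['cy']+f*c[1]/c[2]])
def crop(im,x0,y0,x1,y1,k,name):
    cv2.imwrite(name,cv2.resize(im[y0:y1,x0:x1,::-1],None,fx=k,fy=k,interpolation=cv2.INTER_CUBIC))
E
python3 - <<'E'
from h import *
im=cv2.imread('pics/top0.png')[:,:,::-1]
crop(im,240,135,420,215,4,'pics/c1.png')
for u,v in((193,206),(424,251),(466,226)):print('tin',px('top',u,v,30).round())
for n,u,v,z in(('pin',342,182,40),('leafend',250,165,34),('cup',140,235,62),('lid',439,155,10),('pink',493,188,60),('katori',377,252,40),('jar',172,155,100)):print(n,px('top',u,v,z).round())
E
```

```text
tin [524. 350.  30.]
tin [ 401. -296.   30.]
tin [ 471. -417.   30.]
pin [594. -68.  40.]
leafend [643. 194.  34.]
cup [438. 479.  62.]
lid [ 684. -356.   10.]
pink [ 575. -489.   60.]
katori [ 397. -163.   40.]
jar [651. 396. 100.]
```

View pics/c1.png

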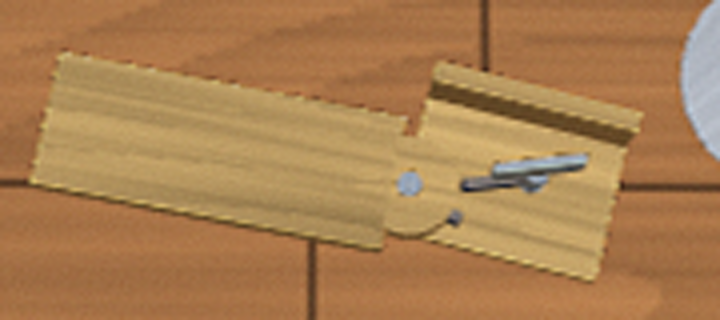

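Run:
```python
from h import *
P=lambda a,b,z:px('top',240+a/4,135+b/4,z)
pin=P(409,184,40);print('pin',pin.round(1))
c=[P(*q,34) for q in((62,53),(32,184),(381,249),(408,117))]
for x in c:print(x.round(1))
for a,b in((0,1),(3,2)):pass
d=(c[0]+c[1]-c[2]-c[3])[:2];d/=np.linalg.norm(d)
d2=(c[1]-c[2])[:2];d2/=np.linalg.norm(d2);d3=(c[0]-c[3])[:2];d3/=np.linalg.norm(d3);print(d,d2,d3)
print('panel',[P(*q,58).round(1) for q in((437,62),(643,112))],'wing',[P(*q,71).round(1) for q in((492,172),(588,158),(462,186))])
y=d;x=np.array([d[1],-d[0]])
M=lambda a,b:pin[:2]+a*x+b*y
L=M(30,-85);print('latch',L.round(1),'panel pred',M(88,3).round(1),M(88,-147).round(1))
u=lambda X:((proj('top',X)-[240,135])*4).round()
print('latch px',u([*L,71]),u([*L,12]),u([*M(88,3),58]),u([*M(88,-147),58]),u([*M(-30,-147),12]))
tt=pin[:2]-L;print('to pin ang',np.degrees(np.arctan2(tt[1],tt[0])),'leaf ang',np.degrees(np.arctan2(y[1],y[0])))
for a in np.arange(0,180,10):
  e=np.array([np.cos(np.radians(a)),np.sin(np.radians(a))])*34;print(a,u([*(L+e),68]),u([*(L-e),68]))
```

```text
pin [596.5 -68.4  40. ]
[692.5 180.4  34. ]
[595.8 198.5  34. ]
[550.6 -48.8  34. ]
[647.1 -68.2  34. ]
[0.17985719 0.98369273] [0.17991158 0.98368279] [0.17980309 0.98370262]
panel [array([681. , -87.6,  58. ]), array([ 645.6, -232.7,   58. ])] wing [array([ 598.3, -124.1,   71. ]), array([ 608.8, -191. ,   71. ]), array([ 588.2, -103.3,   71. ])]
latch [ 610.7 -157.4] panel pred [683.6 -81.3] [ 656.6 -228.8]
latch px [540. 155.] [529. 174.] [428.  58.] [637.  97.] [601. 270.]
to pin ang 99.07859320680927 leaf ang 79.63855837863309
0 [538. 109.] [540. 204.]
10 [530. 109.] [548. 203.]
20 [522. 111.] [557. 201.]
30 [514. 115.] [564. 197.]
40 [507. 119.] [571. 193.]
50 [501. 125.] [577. 187.]
60 [496. 132.] [582. 180.]
70 [493. 139.] [585. 173.]
80 [491. 147.] [587. 165.]
90 [490. 156.] [588. 156.]
100 [491. 164.] [587. 148.]
110 [493. 172.] [585. 140.]
120 [497. 179.] [581. 133.]
130 [502. 186.] [576. 126.]
140 [508. 192.] [570. 120.]
150 [515. 197.] [563. 115.]
160 [523. 201.] [555. 112.]
170 [531. 203.] [547. 109.]
```

Request:
{"fn": "carry_out", "kwargs": {"slide": [[0.6,-1,0],[0.6,-1,0],[0.6,-1,0],[0.6,-1,0],[0.6,-1,0],[0.6,-1,0],[0.6,-1,0],[0.6,-1,0]], "dr": [[0,0,-0.1],[0,0,-0.1],[0,0,-0.1],[0,0,-0.1],[0,0,-0.1],[0,0,-0.1],[0,0,-0.1],[0,0,-0.1]], "gripper": [34,34,34,34,34,34,34,34]}}

```text
clock: 0.77
eef_pos: [361.5, 254.0, 302.6]
eef_rot: [-3.141, 0.001, 2.118]
wrist_force: [-0.0, 0.6, 0.2]
finger_gap: 44.1
finger_force: 0.0
```

Request:
{"fn": "carry_out", "kwargs": {"slide": [[0.58,-1,0],[0.58,-1,0],[0.58,-1,0],[0.58,-1,0],[0.58,-1,0],[0.58,-1,0],[0.58,-1,0],[0.58,-1,0]], "dr": [[0,0,-0.06],[0,0,-0.06],[0,0,-0.06],[0,0,-0.06],[0,0,-0.06],[0,0,-0.06],[0,0,-0.06],[0,0,-0.06]], "gripper": [34,34,34,34,34,34,34,34]}}

```text
clock: 1.43
eef_pos: [505.9, 4.2, 302.0]
eef_rot: [-3.141, 0.001, 1.742]
wrist_force: [-1.5, 1.1, -1.0]
finger_gap: 32.0
finger_force: 0.0
```

Request:
{"fn": "carry_out", "kwargs": {"slide": [[0.2,-0.5,-0.2],[0.2,-0.5,-0.2],[0.2,-0.5,-0.2],[0.2,-0.5,-0.2],[0.2,-0.5,-0.2]], "dr": [[0,0,-0.008],[0,0,-0.008],[0,0,-0.008],[0,0,-0.008],[0,0,-0.008]], "gripper": [34,34,34,34,34]}}

```text
clock: 1.85
eef_pos: [554.2, -118.8, 250.1]
eef_rot: [-3.138, -0.001, 1.693]
wrist_force: [-0.0, 0.4, -1.2]
finger_gap: 32.3
finger_force: 0.0
```

Run:
```python
from h import *
s=read_state();m=camera_model('wrist');im=camera('wrist')
print(s['clock'],s['eef_pos'],s['eef_rot'],s['joints'])
np.save('w1.npy',im);cv2.imwrite('pics/w1.png',im[:,:,::-1])
print(m['vfov'],proj('wrist',[604.5,-158,71],m),proj('wrist',[596.5,-68.4,40],m))
im=camera('top');cv2.imwrite('pics/t1.png',im[:,:,::-1])
```

```text
1.85 [ 554.16884476 -118.78911223  250.14302317] [-3.13830508e+00 -1.03631761e-03  1.69326248e+00] [-2.75684929e-01  3.85001051e-01  1.53309884e+00 -3.39249935e-04
  1.22692500e+00 -3.98037862e-01]
65.70646984690485 [365.20835527 252.60301853] [367.54022815 151.96089982]
```

View pics/w1.png

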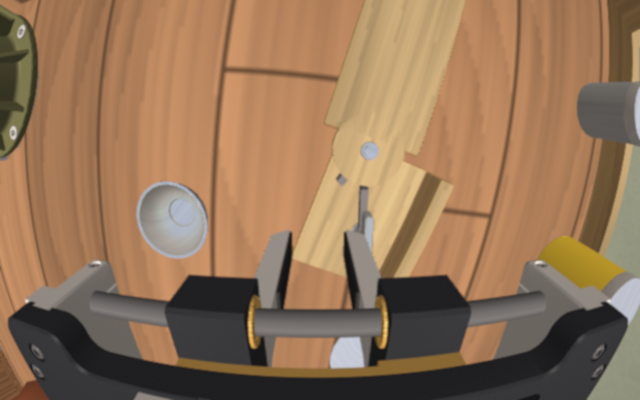

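View pics/t1.png

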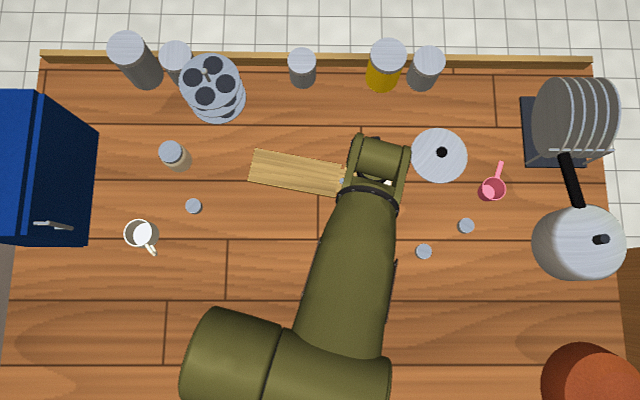

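Wrist view: the pin is at (369,150), within 2 px of the prediction. The wings lie behind the right finger, and the tongue tip is at (363,188). The top view shows no fourth tin where the arm stood before.

Request:
{"fn": "carry_out", "kwargs": {"slide": [[0.2,-0.156,-0.22],[0.2,-0.156,-0.22],[0.2,-0.156,-0.22],[0.2,-0.156,-0.22],[0.2,-0.156,-0.22]], "dr": [[0,0,0],[0,0,0],[0,0,0],[0,0,0],[0,0,0]], "gripper": [34,34,34,34,34]}}

```text
clock: 2.37
eef_pos: [604.0, -153.9, 198.8]
eef_rot: [3.141, 0.0, 1.697]
wrist_force: [-0.2, 0.6, 0.5]
finger_gap: 31.8
finger_force: 0.0
```

Run:
```python
from h import *
s=read_state();m=camera_model('wrist');im=camera('wrist')
print(s['clock'],s['eef_pos'],s['eef_rot'])
cv2.imwrite('pics/w2.png',im[:,:,::-1])
print(proj('wrist',[604.5,-158,71],m),proj('wrist',[596.5,-68.4,40],m))
```

```text
2.3667 [ 604.01153509 -153.91867139  198.8212239 ] [3.14058862e+00 2.86848315e-04 1.69738415e+00]
[315.58371063 231.61170143] [320.08838126 106.0508933 ]
```

View pics/w2.png

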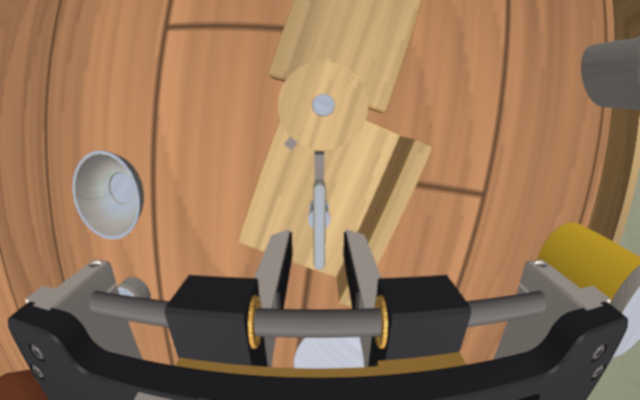

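Wrist view: the wings run from (319,185) to (320,268), vertical and midway between the fingers, with the pin at (323,104). I'm lowering and gripping.

Request:
{"fn": "carry_out", "kwargs": {"slide": [[0.006,-0.008,-0.09],[0.006,-0.008,-0.18],[0.006,-0.008,-0.188],[0.006,-0.008,-0.188],[0.006,-0.008,-0.188],[0.006,-0.008,-0.188],[0.006,-0.008,-0.188],[0.006,-0.008,-0.188]], "dr": [[0,0,0],[0,0,0],[0,0,0],[0,0,0],[0,0,0],[0,0,0],[0,0,0],[0,0,0]], "gripper": [34,34,34,5,5,5,5,5], "newtons": 15}}

```text
clock: 3.08
eef_pos: [605.7, -157.3, 152.4]
eef_rot: [3.14, 0.001, 1.696]
wrist_force: [-4.0, 0.6, 8.7]
finger_gap: 8.7
finger_force: 15.0
```

Request:
{"fn": "carry_out", "kwargs": {"slide": [[0,0,0],[0,0,0],[0,0,0],[0,0,0],[0,0,0],[0,0,0],[0,0,0],[0,0,0]], "dr": [[0,0,0.015],[0,0,0.03],[0,0,0.045],[0,0,0.06],[0,0,0.075],[0,0,0.09],[0,0,0.105],[0,0,0.12]], "gripper": [5,5,5,5,5,5,5,5]}}

```text
clock: 3.75
eef_pos: [606.0, -157.1, 152.4]
eef_rot: [3.14, 0.002, 2.455]
wrist_force: [-1.4, 2.3, 6.7]
finger_gap: 8.7
finger_force: 15.0
```

Request:
{"fn": "carry_out", "kwargs": {"slide": [[0,0,0],[0,0,0],[0,0,0],[0,0,0],[0,0,0],[0,0,0],[0,0,0],[0,0,0],[0,0,0]], "dr": [[0,0,0.015],[0,0,0.03],[0,0,0.045],[0,0,0.06],[0,0,0.075],[0,0,0.09],[0,0,0.105],[0,0,0.116],[0,0,0.116]], "gripper": [5,5,5,5,5,5,5,5,5]}}

```text
clock: 4.5
eef_pos: [606.1, -156.8, 152.4]
eef_rot: [3.141, 0.003, -3.1]
wrist_force: [0.3, 4.8, 6.2]
finger_gap: 8.8
finger_force: 15.1
```

```bash
python3 -c "
from h import *
s=read_state();print(s['eef_pos'],s['eef_rot'],s['wrist_force'],s['moment'],s['joints'])"
```

```text
[ 606.12000945 -156.78957139  152.41099911] [ 3.14141751e+00  2.55800466e-03 -3.09950570e+00] [0.30208017 4.80405601 6.17964816] [ 0.94453675  0.03851702 -0.20821553] [-3.11913706e-01  6.17175845e-01  1.42932067e+00  1.18371681e-03
  1.09275774e+00 -1.92534054e+00]
```

Request:
{"fn": "carry_out", "kwargs": {"slide": [[0,0,0],[0,0,0],[0,0,0.2],[0,0,0.392],[0,0,0.392],[0.392,0.9,0.392],[0.392,0.9,0.392],[0.392,0.9,0.392],[0.392,0.9,0.392],[0.392,0.9,0.392]], "dr": [[0,0,0],[0,0,0],[0,0,0],[0,0,0],[0,0,0],[0,0,0],[0,0,0],[0,0,0],[0,0,0],[0,0,0]], "gripper": [30,30,30,30,30,0,0,0,0,0]}}

```text
clock: 5.33
eef_pos: [689.1, 35.5, 249.0]
eef_rot: [-3.141, 0.0, -3.105]
wrist_force: [0.9, -1.6, 0.0]
finger_gap: 1.1
finger_force: 0.0
```

Request:
{"fn": "carry_out", "kwargs": {"slide": [[0,0.19,0],[0,0.19,0],[0,0.19,0],[0,0.19,0]], "dr": [[0,0,0],[0,0,0],[0,0,0],[0,0,0]], "gripper": [0,0,0,0]}}

```text
clock: 5.67
eef_pos: [688.6, 80.7, 248.7]
eef_rot: [-3.141, -0.0, -3.104]
wrist_force: [-0.6, 0.3, 0.2]
finger_gap: 0.5
finger_force: 0.0
```

Run:
```python
from h import *
s=read_state();m=camera_model('wrist')
print(s['clock'],s['eef_pos'],s['eef_rot'],s['finger_gap'])
a=camera('wrist');b=camera('top')
a2=cv2.resize(a,None,fx=.9,fy=.9);c=cv2.resize(b[120:270,180:500],None,fx=2.25/1.25,fy=2.25/1.25)
c=c[:, :576]; out=np.vstack([a2[:320],c[:270,:576]]);cv2.imwrite('pics/m3.png',out[:,:,::-1])
```

```text
5.6667 [688.5885461   80.73689841 248.65781718] [-3.14122802e+00 -1.64363152e-04 -3.10389966e+00] 0.4871702557461036
```

View pics/m3.png

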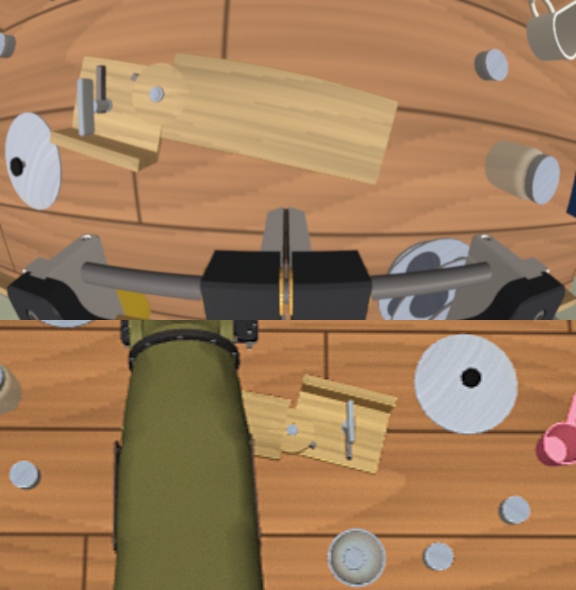

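The latch stands open, with the wings vertical in the top crop at (350,430). The closed fingers are just behind the leaf's far edge. I'm lowering them.

Request:
{"fn": "carry_out", "kwargs": {"slide": [[0.068,0.14,0],[0.068,0.14,-0.1],[0.068,0.14,-0.25],[0.068,0.14,-0.4],[0.068,0.14,-0.53],[0.068,0.14,-0.56],[0.068,0.14,-0.56]], "dr": [[0,0,0],[0,0,0],[0,0,0],[0,0,0],[0,0,0],[0,0,0],[0,0,0]], "gripper": [0,0,0,0,0,0,0]}}

```text
clock: 6.35
eef_pos: [705.1, 114.7, 106.5]
eef_rot: [-3.141, -0.004, -3.106]
wrist_force: [-0.3, -0.1, 0.6]
finger_gap: 0.3
finger_force: 0.0
```

Run:
```python
from h import *
s=read_state();p=s['eef_pos'];print(p,s['wrist_force'])
pin=np.array([597,-68.]);
for th in (79.6,90,100,110,120,128,131,134,136):
  t=np.radians(th);d=np.array([np.cos(t),np.sin(t)]);n=np.array([d[1],-d[0]])
  m=8*abs(n[0])+12.5*abs(n[1]);q=pin+200*d+(50+m)*n
  print(th,q.round(1),((q-p[:2])/250).round(3))
```

```text
[705.06867992 114.6665298  106.53540662] [-0.30066783 -0.12718735  0.63127714]
79.6 [692.2 117.9] [-0.051  0.013]
90 [655. 132.] [-0.2    0.069]
100 [621.4 139.4] [-0.335  0.099]
110 [586.7 141.1] [-0.474  0.106]
120 [551.7 136.8] [-0.613  0.089]
128 [524.3 129. ] [-0.723  0.057]
131 [514.3 125.1] [-0.763  0.042]
134 [504.4 120.6] [-0.803  0.024]
136 [498.  117.4] [-0.828  0.011]
```

Request:
{"fn": "carry_out", "kwargs": {"slide": [[-0.05,0.013,0],[-0.12,0.04,0],[-0.2,0.069,0],[-0.27,0.085,0],[-0.335,0.099,0],[-0.405,0.105,0],[-0.474,0.106,0],[-0.545,0.1,0],[-0.613,0.089,0],[-0.67,0.075,0]], "dr": [[0,0,0],[0,0,0],[0,0,0],[0,0,0],[0,0,0],[0,0,0],[0,0,0],[0,0,0],[0,0,0],[0,0,0]], "gripper": [0,0,0,0,0,0,0,0,0,0]}}

```text
clock: 7.18
eef_pos: [538.8, 134.6, 111.9]
eef_rot: [3.141, 0.005, -3.105]
wrist_force: [1.8, 0.2, 0.1]
finger_gap: 0.4
finger_force: 0.6
```

Request:
{"fn": "carry_out", "kwargs": {"slide": [[-0.04,-0.014,0],[-0.08,-0.027,0],[-0.1,-0.036,0],[-0.115,-0.042,0],[-0.124,-0.046,0],[-0.124,-0.046,0]], "dr": [[0,0,0],[0,0,0],[0,0,0],[0,0,0],[0,0,0],[0,0,0]], "gripper": [0,0,0,0,0,0]}}

```text
clock: 7.68
eef_pos: [508.0, 123.4, 109.8]
eef_rot: [3.141, 0.003, -3.105]
wrist_force: [1.7, 1.1, 1.9]
finger_gap: 0.7
finger_force: 0.8
```

Request:
{"fn": "carry_out", "kwargs": {"slide": [[-0.012,-0.006,0],[-0.02,-0.01,0],[-0.026,-0.013,0],[-0.03,-0.015,0],[-0.03,-0.015,0]], "dr": [[0,0,0],[0,0,0],[0,0,0],[0,0,0],[0,0,0]], "gripper": [0,0,0,0,0]}}

```text
clock: 8.1
eef_pos: [504.9, 122.0, 110.7]
eef_rot: [3.137, 0.018, -3.104]
wrist_force: [40.2, 23.0, -20.8]
finger_gap: 0.2
finger_force: 22.4
```

Request:
{"fn": "carry_out", "kwargs": {"slide": [[0.04,0.035,0],[0.1,0.09,0],[0.1,0.09,0],[0.1,0.09,0.15],[0.1,0.09,0.3],[0.1,0.09,0.45],[0.1,-0.05,0.45],[0.2,-0.2,0.45],[0.3,-0.35,0.45],[0.35,-0.5,0.45]], "dr": [[0,0,0],[0,0,0],[0,0,0],[0,0,0],[0,0,0],[0,0,0],[0,0,0],[0,0,0],[0,0,0],[0,0,0]], "gripper": [0,0,0,0,0,30,30,30,30,30]}}

```text
clock: 8.93
eef_pos: [586.6, -2.5, 221.4]
eef_rot: [-3.142, 0.0, -3.103]
wrist_force: [0.7, 0.3, -0.3]
finger_gap: 27.6
finger_force: 0.0
```

Run:
```python
from h import *
s=read_state();p=s['eef_pos'];print(s['clock'],p,s['eef_rot'],(np.array([606.1,-156.8,152.4])-p)/250)
b=camera('top');c=cv2.resize(b[120:280,170:490],None,fx=2.5,fy=2.5);cv2.imwrite('pics/t4.png',c[:,:,::-1])
```

```text
8.9333 [586.55550468  -2.54727581 221.41920773] [-3.14154703e+00  3.12433073e-04 -3.10311177e+00] [ 0.07817798 -0.6170109  -0.27607683]
```

View pics/t4.png

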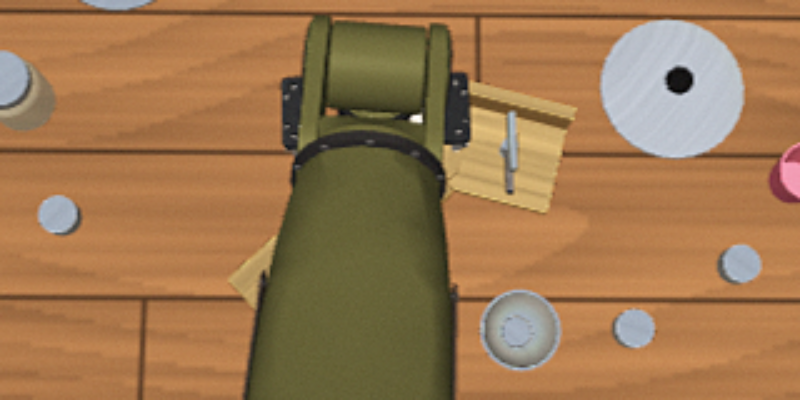

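The leaf is out, with its free end at crop (250,270). The wings are still open at crop (512,140). I'll go back to the same grasp on the latch.

Request:
{"fn": "carry_out", "kwargs": {"slide": [[0.078,-0.617,0],[0.078,-0.617,0],[0.078,-0.617,0],[0.078,-0.617,0],[0.078,-0.617,-0.05],[0.078,-0.617,-0.18],[0.078,-0.617,-0.276],[0.078,-0.617,-0.276],[0.078,-0.617,-0.276],[0.078,-0.617,-0.276]], "dr": [[0,0,0],[0,0,0],[0,0,0],[0,0,0],[0,0,0],[0,0,0],[0,0,0],[0,0,0],[0,0,0],[0,0,0]], "gripper": [34,34,34,34,34,34,34,5,5,5]}}

```text
clock: 9.82
eef_pos: [605.6, -155.2, 153.7]
eef_rot: [-3.141, 0.001, -3.104]
wrist_force: [0.2, 0.2, 0.5]
finger_gap: 15.2
finger_force: 0.0
```

Request:
{"fn": "carry_out", "kwargs": {"slide": [[0,0,0],[0,0,0],[0,0,0],[0,0,0],[0,0,0],[0,0,0],[0,0,0],[0,0,0],[0,0,0],[0,0,0]], "dr": [[0,0,0],[0,0,0],[0,0,-0.015],[0,0,-0.03],[0,0,-0.045],[0,0,-0.06],[0,0,-0.075],[0,0,-0.09],[0,0,-0.105],[0,0,-0.12]], "gripper": [5,5,5,5,5,5,5,5,5,5]}}

```text
clock: 10.65
eef_pos: [605.6, -156.3, 154.0]
eef_rot: [-3.142, 0.004, 2.42]
wrist_force: [0.6, -8.6, -1.1]
finger_gap: 8.3
finger_force: 15.0
```

```bash
python3 -c "
from h import *
s=read_state();print(s['eef_pos'],s['eef_rot'],s['wrist_force'],s['moment'],s['finger_gap'])"
```

```text
[ 605.6083667  -156.34161689  154.0390861 ] [-3.14150779  0.00385116  2.42047098] [ 0.5942172  -8.57013235 -1.1272163 ] [-1.50949528 -0.094614    0.04432783] 8.303606274180071
```

Request:
{"fn": "carry_out", "kwargs": {"slide": [[0,0,0],[0,0,0],[0,0,0],[0,0,0],[0,0,0],[0,0,0],[0,0,0],[0,0,0],[0,0,0],[0,0,0]], "dr": [[0,0,-0.015],[0,0,-0.03],[0,0,-0.045],[0,0,-0.06],[0,0,-0.075],[0,0,-0.09],[0,0,-0.105],[0,0,-0.116],[0,0,-0.118],[0,0,-0.118]], "gripper": [5,5,5,5,5,5,5,5,5,5]}}

```text
clock: 11.48
eef_pos: [605.5, -156.5, 154.1]
eef_rot: [3.139, 0.003, 1.682]
wrist_force: [-0.4, -8.4, 0.2]
finger_gap: 9.1
finger_force: 15.0
```

```bash
python3 -c "
from h import *
s=read_state();print(s['eef_pos'],s['eef_rot'],s['wrist_force'],s['moment'],s['finger_gap'])"
```

```text
[ 605.48849568 -156.46561679  154.08776483] [3.13940778e+00 2.96380088e-03 1.68230986e+00] [-0.42748801 -8.4241687   0.20454195] [-1.64456111  0.17322691  0.09337641] 9.066343603764976
```

Request:
{"fn": "carry_out", "kwargs": {"slide": [[0,0,0],[0,0,0],[0,0,0.12],[0,0,0.28],[0,0,0.28],[-0.818,-0.558,0.28],[-0.818,-0.558,0.28],[-0.818,-0.558,0.28],[-0.818,-0.558,0.28],[-0.818,-0.558,0.28]], "dr": [[0,0,0],[0,0,0],[0,0,0],[0,0,0],[0,0,0],[0,0,0.103],[0,0,0.103],[0,0,0.103],[0,0,0.103],[0,0,0.103]], "gripper": [34,34,34,34,34,85,85,85,85,85]}}

```text
clock: 12.32
eef_pos: [437.8, -269.3, 223.0]
eef_rot: [3.141, 0.002, 2.293]
wrist_force: [0.3, -1.1, 0.5]
finger_gap: 62.0
finger_force: 0.0
```

Run:
```python
from h import *
s=read_state();p=s['eef_pos'];print(s['clock'],p,s['eef_rot'])
a=camera('wrist');m=camera_model('wrist');print(proj('wrist',[401,-296,30],m),proj('wrist',[401,-296,0],m))
b=camera('top');c=cv2.resize(b[120:280,165:485],None,fx=2.5,fy=2.5);a2=cv2.resize(a[:,:],None,fx=.5,fy=.5);o=np.vstack([c,np.hstack([a2,np.zeros((200,480,3),np.uint8)])]);cv2.imwrite('pics/t5.png',o[:,:,::-1])
```

```text
12.3167 [ 437.75422268 -269.29704618  223.02939008] [3.14104379e+00 1.58614607e-03 2.29273708e+00]
[273.04488163 196.47804666] [277.16087987 188.96599935]
```

View pics/t5.png

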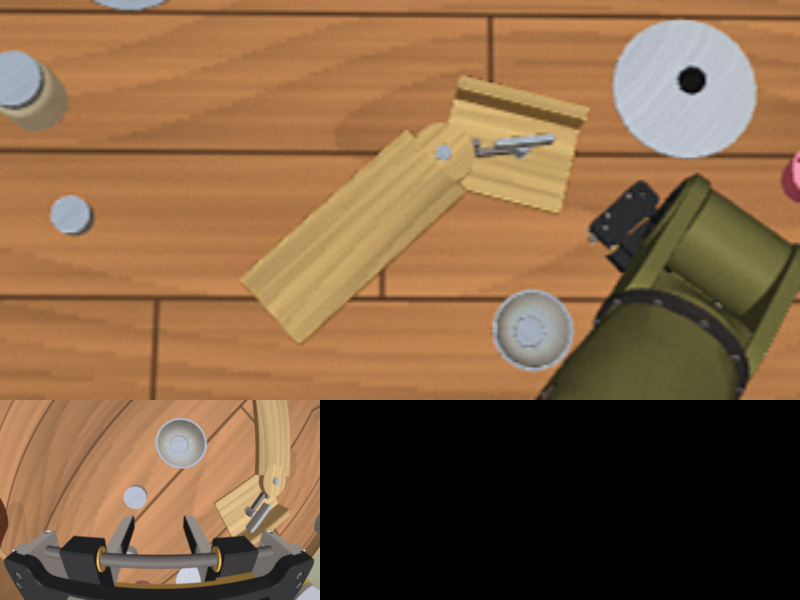

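The leaf is out and the latch locked. The wings match their starting look, the pin is at crop (443,152), and the leaf's end corners are at (243,282) and (300,343). Tin A sits where predicted in the wrist view.

```bash
cat > leaf.py <<'E'
from h import *
P=lambda a,b,z:px('top',165+a/2.5,120+b/2.5,z)[:2]
pin=P(443,152,40);c=[P(*q,34) for q in((243,282),(300,343),(465,188),(410,130))]
d=c[0]+c[1]-c[2]-c[3];d/=np.linalg.norm(d);n=np.array([-d[1],d[0]])
end=(c[0]+c[1])/2
place=lambda x,y=0:end+d*(x-265)+n*y
E
python3 - <<'E'
from leaf import *
print(pin,d,np.degrees(np.arctan2(d[1],d[0])),'end',end,'end x,y rel pin',(end-pin)@d,(end-pin)@n)
for x in(235,180,125,70):print(x,place(x).round(1))
p=read_state()['eef_pos'];print((np.array([401,-296,103])-p)/250)
E
```

```text
[597.03793695 -68.25913491] [-0.68899015  0.7247707 ] 133.55022351691954 end [415.33618294 121.94079875] end x,y rel pin 263.04205854513407 0.6462275165506866
235 [436.  100.2]
180 [473.9  60.3]
125 [511.8  20.5]
70 [549.7 -19.4]
[-0.14132723 -0.10029618 -0.48076381]
```

Request:
{"fn": "carry_out", "kwargs": {"slide": [[-0.141,-0.1,-0.1],[-0.141,-0.1,-0.2],[-0.141,-0.1,-0.34],[-0.141,-0.1,-0.46],[-0.141,-0.1,-0.478],[-0.141,-0.1,-0.478],[-0.141,-0.1,-0.478],[-0.141,-0.1,-0.478],[-0.141,-0.1,-0.478],[-0.141,-0.1,-0.478]], "dr": [[0,0,0.006],[0,0,0.006],[0,0,0.006],[0,0,0.006],[0,0,0.006],[0,0,0.006],[0,0,0.006],[0,0,0.006],[0,0,0.006],[0,0,0.006]], "gripper": [85,85,85,85,85,35,35,35,35,35], "newtons": 20}}

```text
clock: 13.25
eef_pos: [404.5, -294.0, 104.0]
eef_rot: [3.141, 0.002, 2.324]
wrist_force: [-0.4, 0.5, 0.1]
finger_gap: 50.0
finger_force: 0.0
```

Request:
{"fn": "carry_out", "kwargs": {"slide": [[0,0,0],[0,0,0],[0,0,0],[0,0,0.15],[0,0,0.3],[0,0,0.4],[0,0.2,0.4],[0.03,0.36,0.4],[0.05,0.52,0.4],[0.06,0.66,0.4]], "dr": [[0,0,0],[0,0,0],[0,0,0],[0,0,0],[0,0,0],[0,0,0],[0,0,0],[0,0,0],[0,0,0],[0,0,0]], "gripper": [35,35,35,35,35,35,35,35,35,35]}}

```text
clock: 14.08
eef_pos: [418.8, -127.1, 203.0]
eef_rot: [3.141, 0.001, 2.323]
wrist_force: [1.3, -0.7, -1.2]
finger_gap: 41.4
finger_force: 20.0
```

Request:
{"fn": "carry_out", "kwargs": {"slide": [[0.02,0.16,0],[0.04,0.32,0],[0.06,0.48,0],[0.07,0.64,0],[0.08,0.8,0],[0.08,0.9,0],[0.08,0.92,0],[0.08,0.92,0]], "dr": [[0,0,0],[0,0,0],[0,0,0],[0,0,0],[0,0,0],[0,0,0],[0,0,0],[0,0,0]], "gripper": [35,35,35,35,35,35,35,35]}}

```text
clock: 14.75
eef_pos: [438.7, 102.4, 202.7]
eef_rot: [-3.141, -0.0, 2.327]
wrist_force: [0.3, -0.5, -1.5]
finger_gap: 41.5
finger_force: 20.0
```

Run:
```python
from leaf import *
s=read_state();p=s['eef_pos'];print(s['clock'],p,s['eef_rot'],s['finger_gap'],(np.array([*place(235),139])-p)/250)
```

```text
14.75 [438.73874681 102.43801378 202.65900002] [-3.14148736e+00 -1.58413194e-04  2.32665921e+00] 41.45321291222425 [-0.01093144 -0.00896134 -0.254636  ]
```

Request:
{"fn": "carry_out", "kwargs": {"slide": [[-0.01,-0.01,-0.1],[-0.01,-0.01,-0.19],[-0.01,-0.01,-0.23],[-0.01,-0.01,-0.25],[-0.01,-0.01,-0.258],[-0.01,-0.01,-0.258],[-0.01,-0.01,-0.258]], "dr": [[0,0,0],[0,0,0],[0,0,0],[0,0,0],[0,0,0],[0,0,0],[0,0,0]], "gripper": [35,35,35,35,35,35,35]}}

```text
clock: 15.33
eef_pos: [436.9, 98.5, 139.0]
eef_rot: [3.141, 0.001, 2.324]
wrist_force: [0.3, -0.5, -0.9]
finger_gap: 41.6
finger_force: 20.0
```

Request:
{"fn": "carry_out", "kwargs": {"slide": [[0,0,0],[0,0,0],[0,0,0],[0,0,0.1],[0,0,0.25],[0,0,0.3],[0.02,0.16,0.3],[0.06,0.32,0.3],[0.12,0.5,0.3],[0.18,0.66,0.3]], "dr": [[0,0,0],[0,0,0],[0,0,0],[0,0,0],[0,0,0],[0,0,0],[0,0,0],[0,0,0],[0,0,0],[0,0,0]], "gripper": [62,62,62,62,62,85,85,85,85,85]}}

```text
clock: 16.17
eef_pos: [479.2, 259.4, 213.8]
eef_rot: [3.141, 0.0, 2.324]
wrist_force: [0.6, -0.2, 0.4]
finger_gap: 79.8
finger_force: 0.0
```

Run:
```python
from leaf import *
s=read_state();p=s['eef_pos'];print(s['clock'],p,s['eef_rot'],s['finger_gap'],(np.array([524,350,103.5])-p)/250)
b=camera('top');a=camera('wrist');m=camera_model('wrist');print(proj('wrist',[524,350,30],m)/2+[320*0,200])
np.save('top.npy',b)
c=b[160:280,165:485];c=cv2.resize(c,None,fx=2,fy=2)[:,:640];o=np.vstack([c,cv2.resize(a,None,fx=.5,fy=.5).repeat(1,0) if 0 else np.hstack([cv2.resize(a,None,fx=.5,fy=.5)]*2)]);cv2.imwrite('pics/t6.png',o[:,:,::-1])
```

```text
16.1667 [479.18425779 259.35616908 213.81414713] [3.14060485e+00 3.57201053e-04 2.32389763e+00] 79.79239676125286 [ 0.17926297  0.36257532 -0.44125659]
[209.96359619 283.87860056]
```

View pics/t6.png

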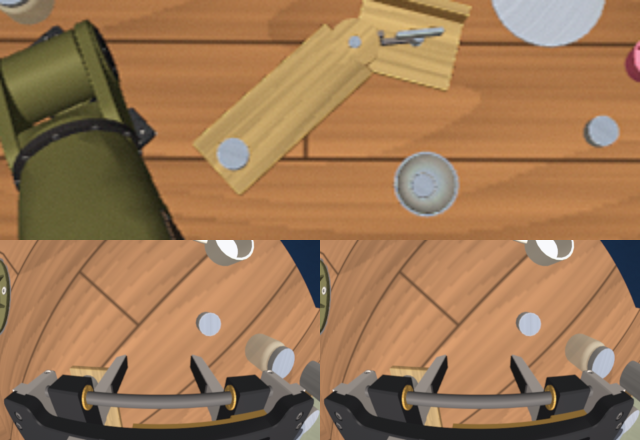

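The first tin stands on the leaf at crop (233,154). Tin B is where predicted, at wrist px (418,168).

Request:
{"fn": "carry_out", "kwargs": {"slide": [[0.08,0.14,0],[0.15,0.28,0],[0.18,0.363,-0.1],[0.18,0.363,-0.24],[0.18,0.363,-0.37],[0.18,0.363,-0.44],[0.18,0.363,-0.44],[0.18,0.363,-0.44],[0.18,0.363,-0.44],[0.18,0.363,-0.44]], "dr": [[0,0,0],[0,0,0],[0,0,0],[0,0,0],[0,0,0],[0,0,0],[0,0,0],[0,0,0],[0,0,0],[0,0,0]], "gripper": [85,85,85,85,85,85,35,35,35,35]}}

```text
clock: 17.1
eef_pos: [524.5, 348.0, 104.4]
eef_rot: [3.14, 0.0, 2.324]
wrist_force: [-1.1, 0.3, -0.5]
finger_gap: 56.6
finger_force: 0.0
```

Request:
{"fn": "carry_out", "kwargs": {"slide": [[0,0,0],[0,0,0],[0,0,0],[0,0,0.15],[0,0,0.3],[0,0,0.48],[0,-0.16,0.48],[-0.02,-0.32,0.48],[-0.05,-0.48,0.48],[-0.08,-0.64,0.48]], "dr": [[0,0,0],[0,0,0],[0,0,0],[0,0,0],[0,0,0],[0,0,0],[0,0,0],[0,0,0],[0,0,0],[0,0,0]], "gripper": [35,35,35,35,35,35,35,35,35,35]}}

```text
clock: 17.93
eef_pos: [503.2, 186.4, 223.1]
eef_rot: [-3.141, -0.0, 2.324]
wrist_force: [0.8, -0.1, -1.1]
finger_gap: 41.2
finger_force: 20.0
```

Run:
```python
from leaf import *
s=read_state();p=s['eef_pos'];print(s['clock'],p,s['eef_rot'],s['finger_gap'],(np.array([*place(175),139])-p)/250)
```

```text
17.9333 [503.18903571 186.43507774 223.12978266] [-3.14128415e+00 -6.08023318e-05  2.32449889e+00] 41.192258725933364 [-0.10337496 -0.51889457 -0.33651913]
```

Request:
{"fn": "carry_out", "kwargs": {"slide": [[-0.03,-0.15,0],[-0.06,-0.3,0],[-0.09,-0.42,0],[-0.103,-0.51,0],[-0.103,-0.519,-0.1],[-0.103,-0.519,-0.22],[-0.103,-0.519,-0.3],[-0.103,-0.519,-0.33],[-0.103,-0.519,-0.337],[-0.103,-0.519,-0.337]], "dr": [[0,0,0],[0,0,0],[0,0,0],[0,0,0],[0,0,0],[0,0,0],[0,0,0],[0,0,0],[0,0,0],[0,0,0]], "gripper": [35,35,35,35,35,35,35,35,35,35]}}

```text
clock: 18.77
eef_pos: [478.5, 58.4, 139.2]
eef_rot: [-3.141, -0.0, 2.324]
wrist_force: [0.6, 0.1, 0.0]
finger_gap: 41.7
finger_force: 20.0
```

Request:
{"fn": "carry_out", "kwargs": {"slide": [[0,0,0],[0,0,0],[0,0,0],[0,0,0.1],[0,0,0.25],[0,0,0.34],[0,-0.16,0.34],[0,-0.32,0.34],[0,-0.48,0.34],[0,-0.64,0.34]], "dr": [[0,0,0],[0,0,0],[0,0,0],[0,0,0],[0,0,0],[0,0,0],[0,0,0],[0,0,0],[0,0,0],[0,0,0]], "gripper": [62,62,62,62,62,85,85,85,85,85]}}

```text
clock: 19.6
eef_pos: [478.1, -103.3, 224.8]
eef_rot: [3.141, 0.001, 2.325]
wrist_force: [0.1, 1.3, 0.7]
finger_gap: 79.4
finger_force: 0.0
```

Request:
{"fn": "carry_out", "kwargs": {"slide": [[0,-0.16,0],[0,-0.32,0],[0,-0.48,0],[0,-0.64,0],[0,-0.8,0]], "dr": [[0,0,0],[0,0,0],[0,0,0],[0,0,0],[0,0,0]], "gripper": [85,85,85,85,85]}}

```text
clock: 20.02
eef_pos: [478.0, -303.7, 224.6]
eef_rot: [3.141, 0.001, 2.324]
wrist_force: [0.8, 0.2, 0.9]
finger_gap: 80.1
finger_force: 0.0
```

Run:
```python
from leaf import *
s=read_state();p=s['eef_pos'];print(s['clock'],p,s['eef_rot'],s['finger_gap'],(np.array([471,-417,103.5])-p)/250)
b=camera('top');a=camera('wrist');m=camera_model('wrist');print(proj('wrist',[471,-417,30],m)/2)
c=b[160:280,125:445];c=cv2.resize(c,None,fx=2,fy=2);o=np.vstack([c,np.hstack([cv2.resize(a,None,fx=.5,fy=.5),cv2.resize(b,None,fx=.5,fy=.5)])]);cv2.imwrite('pics/t7.png',o[:,:,::-1])
```

```text
20.0167 [ 477.95708163 -303.72583526  224.59955153] [3.14139448e+00 8.99965908e-04 2.32388664e+00] 80.10307253446769 [-0.02782833 -0.45309666 -0.48439821]
[119.47067717 136.05205117]
```

View pics/t7.png

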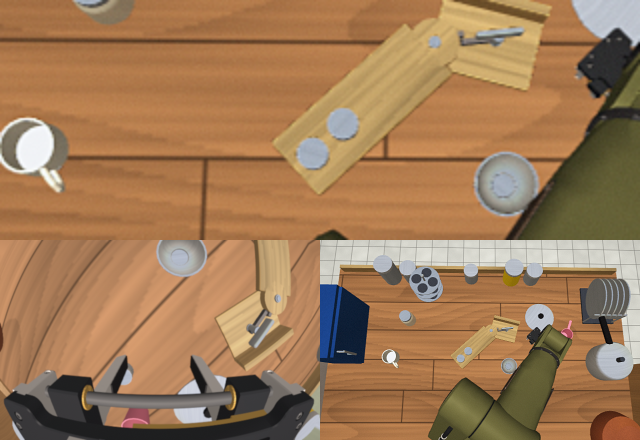

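Two tins stand on the leaf at crop (313,153) and (342,123). Tin C shows behind the left finger at wrist view (125,134), close to the predicted spot.

Request:
{"fn": "carry_out", "kwargs": {"slide": [[-0.01,-0.15,0],[-0.02,-0.3,0],[-0.028,-0.453,-0.03],[-0.028,-0.453,-0.15],[-0.028,-0.453,-0.3],[-0.028,-0.453,-0.42],[-0.028,-0.453,-0.484],[-0.028,-0.453,-0.484],[-0.028,-0.453,-0.484],[-0.028,-0.453,-0.484]], "dr": [[0,0,0],[0,0,0],[0,0,0],[0,0,0],[0,0,0],[0,0,0],[0,0,0],[0,0,0],[0,0,0],[0,0,0]], "gripper": [85,85,85,85,85,85,85,35,35,35]}}

```text
clock: 20.95
eef_pos: [472.0, -415.0, 104.7]
eef_rot: [3.141, 0.002, 2.324]
wrist_force: [0.4, -0.4, -0.2]
finger_gap: 63.2
finger_force: 0.0
```

Request:
{"fn": "carry_out", "kwargs": {"slide": [[0,0,0],[0,0,0],[0,0,0],[0,0,0],[0,0,0.15],[0,0,0.3],[0,0,0.48],[0,0.16,0.48],[0.02,0.32,0.48],[0.04,0.48,0.48]], "dr": [[0,0,0],[0,0,0],[0,0,0],[0,0,0],[0,0,0],[0,0,0],[0,0,0],[0,0,0],[0,0,0],[0,0,0]], "gripper": [35,35,35,35,35,35,35,35,35,35]}}

```text
clock: 21.78
eef_pos: [480.9, -293.8, 223.6]
eef_rot: [3.141, 0.001, 2.322]
wrist_force: [0.2, -0.2, -0.9]
finger_gap: 41.8
finger_force: 20.0
```

Request:
{"fn": "carry_out", "kwargs": {"slide": [[0.02,0.16,0],[0.04,0.32,0],[0.06,0.48,0],[0.07,0.64,0],[0.08,0.8,0],[0.09,0.96,0],[0.09,0.96,0]], "dr": [[0,0,0],[0,0,0],[0,0,0],[0,0,0],[0,0,0],[0,0,0],[0,0,0]], "gripper": [35,35,35,35,35,35,35]}}

```text
clock: 22.37
eef_pos: [503.7, -49.5, 223.1]
eef_rot: [3.141, -0.001, 2.329]
wrist_force: [-0.6, -0.0, -1.5]
finger_gap: 41.8
finger_force: 20.0
```

Run:
```python
from leaf import *
s=read_state();p=s['eef_pos'];print(s['clock'],p,s['eef_rot'],s['finger_gap'],(np.array([*place(110),139])-p)/250)
```

```text
22.3667 [503.74946915 -49.5431501  223.09916253] [ 3.14089063e+00 -7.93005179e-04  2.32857449e+00] 41.827014312392954 [ 0.07352075  0.23657796 -0.33639665]
```

Request:
{"fn": "carry_out", "kwargs": {"slide": [[0.04,0.12,0],[0.073,0.236,0],[0.073,0.236,-0.05],[0.073,0.236,-0.15],[0.073,0.236,-0.25],[0.073,0.236,-0.31],[0.073,0.236,-0.33],[0.073,0.236,-0.337],[0.073,0.236,-0.337],[0.073,0.236,-0.337]], "dr": [[0,0,0],[0,0,0],[0,0,0],[0,0,0],[0,0,0],[0,0,0],[0,0,0],[0,0,0],[0,0,0],[0,0,0]], "gripper": [35,35,35,35,35,35,35,35,35,35]}}

```text
clock: 23.2
eef_pos: [522.6, 3.9, 139.7]
eef_rot: [3.141, 0.001, 2.324]
wrist_force: [0.3, 0.2, -1.6]
finger_gap: 41.8
finger_force: 20.0
```

Request:
{"fn": "carry_out", "kwargs": {"slide": [[0,0,0],[0,0,0],[0,0,0],[0,0,0.1],[0,0,0.25],[0,0,0.4],[0,-0.16,0.5],[0,-0.32,0.5],[0,-0.48,0.5],[0,-0.64,0.5]], "dr": [[0,0,0],[0,0,0],[0,0,0],[0,0,0],[0,0,0],[0,0,0],[0,0,0],[0,0,0],[0,0,0],[0,0,0]], "gripper": [62,62,62,62,62,62,62,62,62,62]}}

```text
clock: 24.03
eef_pos: [521.9, -157.6, 264.9]
eef_rot: [3.141, 0.002, 2.325]
wrist_force: [0.0, 0.1, 0.0]
finger_gap: 58.3
finger_force: 0.0
```

Request:
{"fn": "carry_out", "kwargs": {"slide": [[0,-0.16,0],[0,-0.32,0],[0,-0.48,0],[0,-0.64,0],[0,-0.8,0],[0,-0.8,0]], "dr": [[0,0,0],[0,0,0],[0,0,0],[0,0,0],[0,0,0],[0,0,0]], "gripper": [62,62,62,62,62,62]}}

```text
clock: 24.53
eef_pos: [520.8, -361.7, 263.3]
eef_rot: [-3.141, 0.001, 2.319]
wrist_force: [-0.3, 0.4, -1.1]
finger_gap: 58.4
finger_force: 0.0
```

Run:
```python
from leaf import *
b=camera('top');a=camera('scene')
c=cv2.resize(b[160:280,165:485],None,fx=2,fy=2);o=np.vstack([c,cv2.resize(a[60:360],None,fx=1,fy=1)]);cv2.imwrite('pics/t8.png',o[:,:,::-1])
cv2.imwrite('pics/t8top.png',b[:,:,::-1]);s=read_state();print(s['clock'],s['eef_pos'],s['finger_gap'])
```

```text
24.6333 [ 521.66927455 -356.93856206  263.32560083] 57.92337769529273
```

View pics/t8.png

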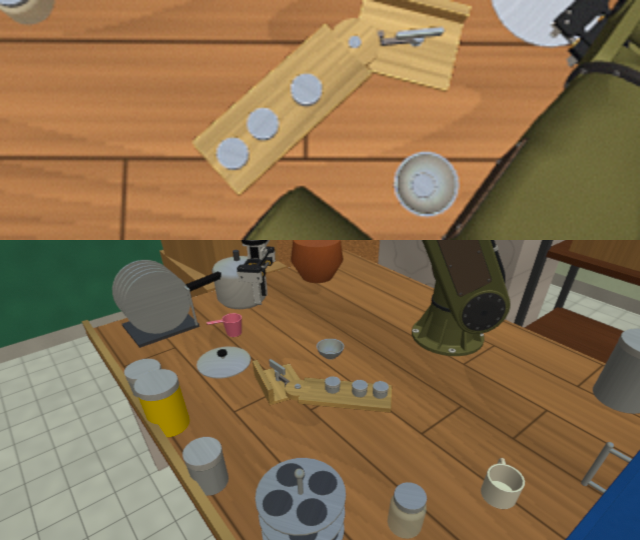

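The top and scene views show three tins upright on the leaf, at crop (306,89), (263,124) and (232,153). The latch is locked, no other tin is in sight, and the gripper is clear.

```bash
python3 -c "
from cell import *
print(sign_off())"
```

```text
the job is handed in; nothing more can be done
None
```

The leaf is out at its stop with the latch locked, all three tins I could find stand upright on it, and the job is handed in; the sign-off returned no verdict.

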